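# Wedge the row of batteries tight on the packing board

### The job

The four used batteries on the packing board must not be able to shift when the board is carried away. Push the one that stands out of line back into the row until it meets the rear strip, then put the wooden wedge, thin end first, into the gap between that battery and the slanting batten and drive it in firmly until the whole row is squeezed tight and the wedge holds by itself. Leave the fan and the capacitor cans where they are.

Things in the scene. Friction and masses are not known exactly. Their poses are not given: they have to be found in the camera images.
- board: Plywood packing board, fixed on the bench, 260 x 260 x 12 mm, with hardwood strips on it. Origin: centre of its underside; x from the open front edge (near the robot) to the rear, y along the row, z up; its top is z = 12 mm. Rear strip: 32 mm high, face at x = +110 mm along the whole rear. End strip: 36 mm high, face at y = +110 mm, from x = -8 mm to the rear strip.
- batten_front (a point): Fixed point on the board's top: front end of the slanting batten's face, at x = -8, y = -90.6 mm of the board. The batten is 36 mm high and 20 mm thick; its face runs straight to x = +108, y = -71.0 mm (9.6 degrees to the board's x), so the gap between it and the last battery narrows to the rear just as the wedge does.
- row_place4 (a point): Fixed point on the board's top where the last battery's origin belongs with the row closed: board x = +61.5, y = -40.5 mm (battery front at x = +13, its gap-side face at y = -62 mm). The other three belong at the same x, at y = +2.5, +45.5 and +88.5 mm.
- battery1: Sealed battery, dark grey plastic box 97 (x) x 43 (y) x 52 mm (z), two 6 mm high tabs on its top near the front end, about 0.56 kg; stands upright on the board next to the end strip. Origin: centre of its underside. Axes as the board's. It starts in line but with a small gap to its neighbours.
- battery2: The same, second in the row.
- battery3: The same, third in the row.
- battery4: The same, last in the row, next to the slanting batten; it starts 25 to 50 mm out of line towards the board's front. It slides on the board with 2 to 3 N.
- gap_mouth (a point): Fixed point on the board's top, in the middle of the mouth of the wedge's gap as it is with the row closed (25 mm wide there; 18 to 22 mm while the row is still loose and the last battery stands nearer to the batten).
- wedge: Solid wooden wedge, 75 g, 107 mm long, 40 mm high, lying flat on the bench to the right of the board. From above it tapers evenly on both sides, 30 mm at the thick end, 12 mm at the thin end (4.8 degrees either side of its centre line). Origin: centre of its underside; x along the centre line to the thin end, z up.
- wedge_thin_end (a point): Middle of the wedge's thin end face, 20 mm above its underside.
- wedge_thick_end (a point): Middle of the wedge's thick end face, 20 mm above its underside. With the row tight the wedge is turned +4.8 degrees from the board's x, this point near board x = -17, y = -77 mm (some mm farther in if pressed hard), 9 mm in front of the batten's end. Closing the loose row takes 8 to 16 N here; 20 N jams the wedge tight and it then stays by friction.
- psu: Gutted beige power supply, open on top, 140 (x) x 150 (y) x 86 mm, fixed, to the left of the board; origin: centre of its underside. Not part of the job.
- fan: Black plastic cooling fan 80 x 80 x 25 mm lying flat, loose; origin: centre of its underside. Not to be moved.
- can1: Aluminium capacitor can, 35 mm across, 50 mm high, standing loose to the right of the board; origin: centre of its underside. Not to be moved.
- can2: A second can of the same kind, beside the first. Not to be moved.
Mind the look-alikes: they are no part of the job. What is shaped like the battery4 but yellow is not meant.

How it is judged (in metres and radians):
On the way:
1. the battery that stood out of line has been pushed back to the rear strip (within 4 mm) (x of battery4 in the frame of board above 0.0575 m), for 0.2 s.
At the end, for the whole second after the job is handed in: Row closed: each battery upright (3.4 degrees), within 2 mm of its place in the closed row and 5 mm of the rear strip. The wedge lies flat in the gap, thin end at board x over 60 mm, at rest, and by itself presses on the last battery with over 5 N (y of battery1 in the frame of board above 0.0865 m and y of battery2 in the frame of board above 0.0435 m and y of battery3 in the frame of board above 0.0005 m and y of battery4 in the frame of board above -0.0425 m and x of each of battery1, battery2, battery3, battery4 in the frame of board above 0.0565 m and angle between each of battery1, battery2, battery3, battery4's own z axis and vertical below 0.06 rad and x of wedge_thin_end in the frame of board above 0.06 m and z of wedge_thin_end in the frame of board below 0.038 m and contact force between wedge and battery4 above 5 N and linear speed of wedge below 0.01 m/s); the robot touches nothing.
It fails at once if the fan is shifted by more than 15 mm (distance of fan from where it was at the start of the episode above 0.015 m).
It fails at once if a capacitor can is shifted by more than 15 mm (distance of any of can1, can2 from where it was at the start of the episode above 0.015 m).
It fails at once if a battery is tipped by more than 20 degrees (angle between any of battery1, battery2, battery3, battery4's own z axis and vertical above 0.35 rad).
It also fails if it takes over 72 s, if anything falls off the work surface, if the arm or the gripper's body presses on something with over 40 N, if the wrist force passes 120 N, or if a joint passes its speed limit or range.

### The arm

A 6-joint arm with a two-finger parallel gripper is mounted at the origin on the work surface. World frame = base frame: x ahead of the robot, y to its left, z up, the work surface at z = 0. Lengths are in mm, angles in rad, forces in N, time in s.
With the tool pointing down it reaches from about 275 to 825 mm from the base axis. Payload 4.9 kg.
Tool frame: the origin (TCP) lies between the finger pads; the fingertips stand 25 mm ahead of it and the grasp point (between the pads) lies 6 mm ahead of it; z points along the fingers, y is the line along which they close (so a half turn about z gives the same grasp; the last joint's range is limited). The gripper opens to 85 mm and grips with 20 to 120 N. Pads are 22 mm wide; open, the fingers measure 114 mm over their backs; the gripper's body (76 mm by 85 mm) begins 54 mm behind the grasp point. The pads swing forward as they close: fully open they stand 13 mm farther back than shut.
Start: joints at [0.988, 0.326, -0.193, 1.052, 0, 1.437], TCP at [238.634, 495.553, 256.281] pointing down, gripper open.
Joint ranges: [-2.65, 2.65], [-0.97, 1.79], [-1.3, 1.35], [-1.93, 2.1], [-1.47, 1.37], [-3.14, 3.14]. Speed limits (rad/s): [2.57, 2.57, 3.14, 3.14, 3.14, 3.14].

### API

Orientations are given as a unit quaternion [x, y, z, w].
In Python, from cell import readout, viewer, r gives the robot as it stands. The module is installed in compiled form; this text tells all that it offers.
- The arm moves only by the shell command python3 -m pendant 'ROWS' [FORCE]. ROWS is JSON, a list of rows, each an object with "delta_rot": the turn, a rotation vector about the tool's x, y, z as a fraction of full scale, a list of three; "xyz": the shift along the tool's x, y, z as a fraction of full scale, a list of three; "grip": the opening, from 0 (shut) to 1 (fully open). A call has 1 to 12 rows; each row is the pose to reach, as a shift and turn from the pose commanded when the call began, along the tool's axes at that moment; what a row does not reach only later rows make up. Full scale, the value 1, is 12 cm for a shift and pi/4 rad for a turn. A row lasts 1/8 s, in which the tool goes at most 62.5 mm and 10.7 degrees, less where a joint would pass 70% of its speed; a pose out of reach is approached as far as the arm can. A call with a number of a shift or a turn outside -1 to 1 is refused whole. A call with a gripper value outside its range is refused whole. The fingers move at their own pace and stop on an object; FORCE is the grip in N (left out, the last holds). Time passes only in rows, so rows that repeat a pose let the fingers close. It gives the time, the measured TCP pose, the force, the opening and the grip force at its end, in the units of the state.
- readout.state(): the state, without advancing time (a new reading comes with each control period).
- viewer.grab_frame(name): name is "scene" or "top"; returns a dict with "frame" (384x512x3 uint8, red, green, blue), "z_map" (384x512 float32, mm along the optical axis (not along the pixel's ray), 0 where there is no reading), "mtx" (3x3 intrinsics, pixels), "k1" (the pictures are not rectified: a ray, as slopes to the right and down, at radius r is drawn at 1 + k1 r^2 times it, then the intrinsics apply), "camera_from_world" (4x4, takes a point from world to camera coordinates). Camera axes: x right, y up, looking along -z (the intrinsics and any distortion apply to the point x, -y, -z); pixel columns grow to the right and rows downward; lengths in mm; the calibration is good to about 2 mm. A picture is of the moment at which its call begins.
- r.close_job(): hands the job in; it is judged then, once.
Trained networks look in a picture, given as the dict that the camera call returned (one of the last four; its "shot" number tells which), for a name from the list of things; names that differ only in an ending like _2 or _b are one class to them, and where a whole thing is asked for, a point or a joint stands for the part that bears it (a point fixed in the world has none). Each returns a list of dicts, best first, with "p" (0 to 1); they miss things now and then, are a little off and sometimes report something else, mostly with a low value. They report only what shows in the picture. A call takes as long as a camera call. They do not tell look-alikes from the thing itself.
- viewer.masks_of(picture, name): "mask" (384x512 bool, what is visible of it) and "box" ([left, top, right, bottom] in pixels, round what is visible of it).
- viewer.mark_of(picture, name): "xy" ([column, row] in pixels: a listed point, or the origin of a listed thing).
The state is a dict: "time_s": time; "q": joint angles; "dq": joint speeds; "effort": joint torques, N m; "ee_pos": TCP position; "tcp_rot": TCP orientation; "wrist_force": force on the tool from outside, world axes, zero at the start; "wrist_torque": the same for the moment, N m; "grip_width": finger opening in mm; "grip_force": force on a finger pad.
Only numpy, scipy, OpenCV 4.12 (cv2) and the standard library are available. Lean on these libraries where they do the work, as an engineer would, in place of code of your own. Each camera call takes 0.05 s, during which the arm holds its last target. There are 200 camera calls.

## Working session

There is one attempt and no reset: what is moved stays moved. The work goes in short steps, Python scripts to look and compute and a shell command to move; the robot and the scene stay as the last step left them, time stands still between calls to the robot, and variables do not carry over. Pictures are saved under pics/ and viewed, at most 10 in all, crops included, and the job is handed in when it is done.

```bash
mkdir -p pics; cat > h.py <<'E'
import numpy as np, cv2
from cell import readout, viewer, r
def world(f,u,v,d=None,z=None):
    "pixel -> world, by depth d or plane height z"
    K=f["mtx"];k=f["k1"]
    dx,dy=(u-K[0,2])/K[0,0],(v-K[1,2])/K[1,1]
    x,y=dx,dy
    for _ in range(20):
        s=1+k*(x*x+y*y);x,y=dx/s,dy/s
    T=np.linalg.inv(f["camera_from_world"]);ray=T[:3,:3]@np.array([x,-y,-1.]);o=T[:3,3]
    if z is not None: d=(z-o[2])/ray[2]
    return o+d*ray
def cloud(f):
    K=f["mtx"];k=f["k1"];v,u=np.mgrid[:384,:512].astype(float)
    dx,dy=(u-K[0,2])/K[0,0],(v-K[1,2])/K[1,1];x,y=dx,dy
    for _ in range(20):
        s=1+k*(x*x+y*y);x,y=dx/s,dy/s
    T=np.linalg.inv(f["camera_from_world"]);d=f["z_map"]
    P=np.stack([x*d,-y*d,-d],-1)@T[:3,:3].T+T[:3,3];P[d<=0]=np.nan
    return P
def save(f,n,box=None,s=1.5):
    im=f["frame"][:,:,::-1]
    if box: im=im[box[1]:box[3],box[0]:box[2]]
    cv2.imwrite("pics/"+n,cv2.resize(im,None,fx=s,fy=s,interpolation=cv2.INTER_CUBIC))
E
python3 - <<'E'
from h import *
st=readout.state();print(st)
for c in("scene","top"):
    f=viewer.grab_frame(c);save(f,c+"0.png")
    np.set_printoptions(precision=2,suppress=True)
    print(c,np.linalg.inv(f["camera_from_world"])[:3,3])
    P=cloud(f)
    for n in("board","batten_front","row_place4","battery1","battery4","gap_mouth","wedge","wedge_thin_end","wedge_thick_end","fan","can1","psu"):
        for m in viewer.mark_of(f,n)[:5]:
            u,v=m["xy"];print(n,round(m["p"],2),np.round([u,v]),P[int(min(383,max(0,v))),int(min(511,max(0,u)))])
E
```

```text
{'time_s': 0.0, 'q': array([ 9.87780301e-01,  3.26945328e-01, -1.93586188e-01,  1.05202765e+00,
       -3.15053033e-05,  1.43660087e+00]), 'dq': array([-0.00049244,  0.00113481,  0.00111084, -0.00051913,  0.00017386,
       -0.00022893]), 'effort': array([ 1.18202854e-03, -4.43394899e+01,  2.62441009e+01,  1.55060703e-02,
        1.00766888e-04,  1.61624894e-05]), 'ee_pos': array([238.33549007, 495.06488642, 255.50015655]), 'tcp_rot': array([ 2.22531374e-01,  9.74925131e-01, -8.30877488e-04, -2.94599967e-04]), 'wrist_force': array([ 1.03731287, -0.2824652 , -0.632598  ]), 'wrist_torque': array([-0.01350879, -0.00415465, -0.01912325]), 'grip_force': 0.0, 'grip_width': 85.3730799407735}
scene [1218.79 -582.93  711.11]
board 0.77 [253. 208.] [663.85 -42.15  65.07]
batten_front 0.97 [228. 211.] [604.69 -84.47  39.78]
row_place4 0.83 [254. 220.] [677.07 -47.33  31.95]
battery1 0.89 [291. 203.] [724.73  49.39  62.4 ]
battery1 0.81 [276. 208.] [708.     4.61  63.9 ]
battery1 0.75 [267. 216.] [695.94 -18.45  40.92]
battery1 0.69 [307. 253.] [874.64 -63.49  56.06]
battery1 0.63 [224. 270.] [ 
[... 1203 characters left out ...]
5.38]
battery1 0.7 [279. 185.] [624.49 -22.37  64.45]
battery4 0.96 [247. 166.] [674.39  57.62  63.3 ]
battery4 0.81 [279. 109.] [833.15 -23.31  50.32]
battery4 0.76 [265. 171.] [658.24  13.61  65.21]
battery4 0.7 [235. 167.] [668.61  91.07  65.38]
battery4 0.7 [279. 185.] [624.49 -22.37  64.45]
wedge 0.67 [375. 237.] [ 491.24 -270.58   37.65]
wedge_thin_end 0.93 [380. 217.] [ 542.86 -284.7    39.7 ]
wedge_thick_end 0.9 [367. 256.] [ 445.11 -250.93   38.75]
wedge_thick_end 0.48 [264. 173.] [653.75  13.6   61.47]
fan 0.68 [370. 234.] [ 500.19 -265.4    17.4 ]
fan 0.67 [158. 287.] [362.25 290.58  22.53]
can1 0.63 [414. 171.] [ 664.95 -379.4    38.74]
psu 0.56 [104. 240.] [482.2  431.04  38.93]
```

```bash
python3 - <<'E'
from h import *
f=viewer.grab_frame("top");save(f,"top1.png",(200,70,450,290),3.0)
np.save("P.npy",cloud(f))
E
```

```text
(no output)
```

View pics/scene0.png

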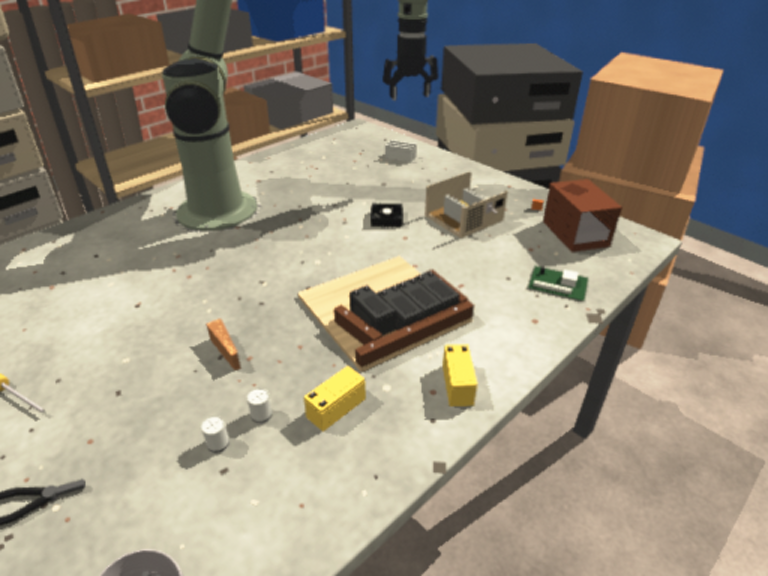

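View pics/top1.png

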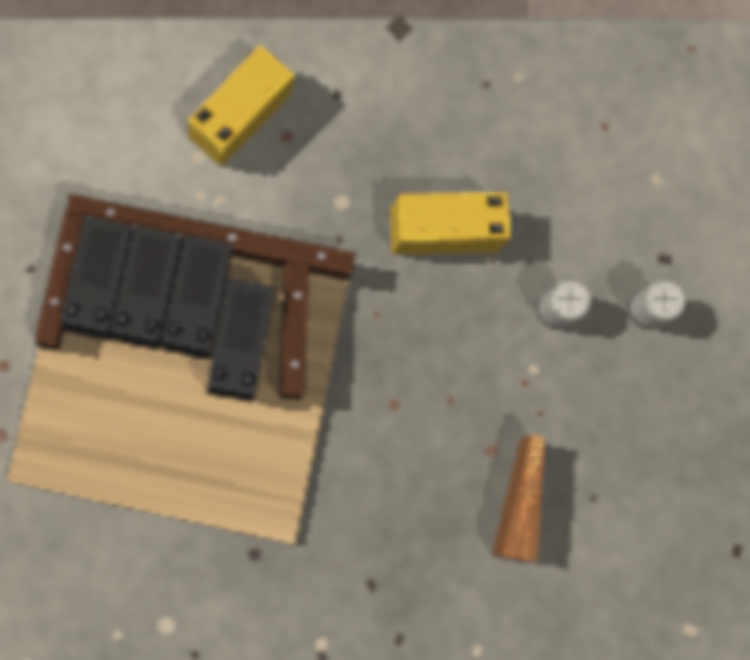

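The top view shows the dark battery that is out of line at crop (240,340), full-frame (280,183). The two yellow boxes at crop (240,105) and (450,222) are look-alikes. Only the dark one stands on the board next to the slanting batten at (293,330), so it is battery4. The wedge is at (520,500), with its thin end to the rear. The cans are at (570,300) and (663,300), clear of the wedge.

```bash
cat > fit.py <<'E'
from h import *
from scipy.optimize import minimize
np.set_printoptions(precision=1,suppress=True)
def rect(m):
    m=m.astype(np.uint8);n,l,s,c=cv2.connectedComponentsWithStats(m)
    i=1+np.argmax(s[1:,4]);cnt=max(cv2.findContours((l==i).astype(np.uint8),0,2)[0],key=cv2.contourArea)
    return cnt[:,0,:]
def poly(f,cnt,z): return np.array([world(f,u,v,z=z)[:2] for u,v in cnt.astype(float)],np.float32)
def roi(c):
    m=np.zeros((384,512),bool);m[c[1]:c[3],c[0]:c[2]]=1;return m
if __name__=="__main__":
    f=viewer.grab_frame("top");P=cloud(f);im=f["frame"].astype(int);hsv=cv2.cvtColor(f["frame"],cv2.COLOR_RGB2HSV)
    w=(hsv[...,1]>110)&roi((355,205,395,262))
    pw=poly(f,rect(w),40);R=cv2.minAreaRect(pw);print("wedge rect",R)
    print("wedge depth z",np.nanmedian(P[...,2][w]))
    for pt in ((200+10/3,70+482/3),(200+298/3,70+543/3)): print("board front corner",world(f,*pt,z=12))
    for nm,pt,z in (("rear L",(270-47,70+197/3),44),("rear R",(200+353/3,70+254/3),44),("strip front inner",(200+58/3,70+346/3),48),("batten L front",(200+281/3,70+396/3),48),("batten R front",(200+302/3,70+396/3),48)): print(nm,world(f,*pt,z=z))
    for nm,pts in (("b4",((234,280),(276,286),(255,398),(209,390))),("b3",((186,233),(231,240),(211,355),(162,346)))):
        for a,b in pts: print(nm,world(f,200+a/3,70+b/3,z=64)[:2])
    g=P[...,2]; 
    q=P[(g>58)&(g<75)&roi((215,135,300,210))];print("bat top z",np.median(q[:,2]))
E
python3 fit.py
```

```text
wedge rect ((496.04638671875, -269.3792419433594), (34.576690673828125, 106.69723510742188), 81.04652404785156)
wedge depth z 38.7653542219025
board front corner [507.5 174.2  12. ]
board front corner [455.3 -79.8  12. ]
rear L [758.5 123.1  44. ]
rear R [ 706.9 -127.7   44. ]
strip front inner [623.5 130.   48. ]
batten L front [580.3 -63.3  48. ]
batten R front [580.3 -81.4  48. ]
b4 [678.8 -22.5]
b4 [673.6 -58.6]
b4 [576.3 -40.1]
b4 [583.1  -1.1]
b3 [720.4  19. ]
b3 [714.2 -20. ]
b3 [613.2  -2.7]
b3 [620.9  39.2]
bat top z 64.28478486138374
```

```bash
python3 - <<'E'
from h import *
f=viewer.grab_frame("top");s=cv2.resize(f["frame"][130:260,200:310,::-1],None,fx=5,fy=5,interpolation=cv2.INTER_CUBIC)
s=cv2.convertScaleAbs(s,alpha=1.6,beta=15)
cv2.imwrite("pics/b4.png",s[:600])
E
```

```text
(no output)
```

View pics/b4.png

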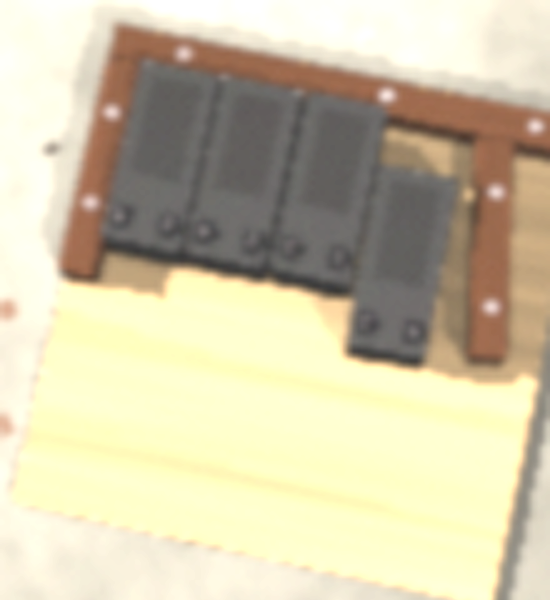

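The dark battery4 spans about (350–455, 170–360) in this crop, roughly 32 mm out of line in front of the row. From the corners, the board has its origin at about (607,22) and a yaw of -11.6°, and the batten and strip points agree with that to 2 mm.

```bash
python3 -m pendant '[{"xyz":[-0.5,-0.33,0],"delta_rot":[0,0,-0.2],"grip":0},{"xyz":[-1,-0.66,0],"delta_rot":[0,0,-0.313],"grip":0},{"xyz":[-1,-0.66,0],"delta_rot":[0,0,-0.313],"grip":0},{"xyz":[-1,-0.66,0],"delta_rot":[0,0,-0.313],"grip":0}]'
cat > b.py <<'E'
from h import *
from scipy.spatial.transform import Rotation as Ro
np.set_printoptions(precision=2,suppress=True)
O=np.array([607.3,22.3]);yaw=np.radians(-11.6);X=np.array([np.cos(yaw),np.sin(yaw)]);Y=np.array([-X[1],X[0]])
def tob(p): return np.array([(p[:2]-O)@X,(p[:2]-O)@Y])
def fromb(x,y): return O+x*X+y*Y
def here():
    s=readout.state();R=Ro.from_quat(s["tcp_rot"]).as_matrix();p=s["ee_pos"]
    return s,p,R
def to(wx,wy,z,ang=None):
    "print shift in full scale; ang = desired yaw (deg) of -toolx"
    s,p,R=here();d=np.array([wx,wy,z])-p;t=R.T@d
    a=np.degrees(np.arctan2(-R[1,0],-R[0,0]))
    print("t",round(s["time_s"],2),"pos",p,"board",tob(p),"yaw",a,"F",s["wrist_force"],"shift",t/120,"rotz",None if ang is None else -(ang-a)/45)
E
python3 -c "
from b import *
to(*fromb(-55,-47.6),45,-11.6)"
python3 - <<'E'
from b import *
from scipy.optimize import minimize
f=viewer.grab_frame("top");hsv=cv2.cvtColor(f["frame"],cv2.COLOR_RGB2HSV)
m=np.zeros((384,512),np.uint8);m[205:262,355:395]=(hsv[205:262,355:395,1]>110)
S=8
K=f["mtx"];M=f["camera_from_world"]
def proj(p):
    c=(M@np.append(p,1))[:3];x,y=c[0]/-c[2],-c[1]/-c[2];s=1+f["k1"]*(x*x+y*y)
    return K[0,0]*x*s+K[0,2],K[1,1]*y*s+K[1,2]
big=cv2.resize(m[200:270,350:400],None,fx=S,fy=S,interpolation=cv2.INTER_LINEAR)
def cost(q):
    c,s=np.cos(q[2]/50),np.sin(q[2]/50);pts=[]
    for z in(0,40):
        for a,b in((-53.5,15),(-53.5,-15),(53.5,6),(53.5,-6)):
            u,v=proj([q[0]+a*c-b*s,q[1]+a*s+b*c,z]);pts.append(((u-350+.5)*S-.5,(v-200+.5)*S-.5))
    h=cv2.convexHull(np.array(pts,np.float32));o=np.zeros_like(big);cv2.fillConvexPoly(o,np.round(h*16).astype(np.int32),1,shift=4)
    return -(o&big).sum()/(o|big).sum()
best=min((minimize(cost,[496,-269,50*np.radians(a)],method="Nelder-Mead",options=dict(initial_simplex=[[496,-269,50*np.radians(a)],[506,-269,50*np.radians(a)],[496,-259,50*np.radians(a)],[496,-269,50*np.radians(a)+6]])) for a in(-18,-13,-8)),key=lambda r:r.fun)
print(best.x[:2],np.degrees(best.x[2]/50),best.fun)
for n in ("wedge_thin_end","wedge_thick_end"):
    for k in viewer.mark_of(f,n)[:2]: print(n,k["p"],world(f,*k["xy"],z=20))
E
```

```text
time_s: 1.95
ee_pos: [313.1, 371.2, 256.5]
tcp_rot: [0.103, 0.995, 0.0, 0.0]
wrist_force: [-0.6, 0.4, -0.6]
grip_width: 12.8
grip_force: 0.0
t 1.95 pos [313.07 371.22 256.49] board [-358.38  282.63] yaw -11.794709504953776 F [-0.63  0.42 -0.63] shift [-2.54 -2.74  1.76] rotz -0.004326877887861692
[ 499.33 -235.67] -22.583662361046564 0.0
wedge_thin_end 0.92 [ 552.01 -293.62   20.  ]
wedge_thick_end 0.96 [ 444.35 -267.58   20.  ]<stdin>:17: RuntimeWarning: overflow encountered in scalar negative
```

```bash
cat > wf.py <<'E'
from b import *
from scipy.optimize import minimize
def wedge(f,box,q0,z0):
    """silhouette fit of the wedge: box=l,t,r,b"""
    l,t,r_,b=box;S=8;hsv=cv2.cvtColor(f["frame"],cv2.COLOR_RGB2HSV)
    big=cv2.resize((hsv[t:b,l:r_,1]>110).astype(np.float32),None,fx=S,fy=S)>.5
    K=f["mtx"];M=f["camera_from_world"]
    def proj(p):
        c=(M@np.append(p,1))[:3];x,y=c[0]/-c[2],c[1]/c[2];s=1+f["k1"]*(x*x+y*y)
        return K[0,0]*x*s+K[0,2],K[1,1]*y*s+K[1,2]
    def cost(q):
        c,s=np.cos(q[2]/50),np.sin(q[2]/50);pts=[]
        for z in(z0,z0+40):
            for a,bb in((-53.5,15),(-53.5,-15),(53.5,6),(53.5,-6)):
                u,v=proj([q[0]+a*c-bb*s,q[1]+a*s+bb*c,z]);pts.append(((u-l+.5)*S-.5,(v-t+.5)*S-.5))
        h=cv2.convexHull(np.array(pts,np.float32));o=np.zeros(big.shape,np.uint8)
        cv2.fillConvexPoly(o,np.round(h*16).astype(np.int32),1,shift=4);o=o>0
        return -float((o&big).sum())/float((o|big).sum())
    best=None
    for a in(-5,0,5):
        s=np.array([q0[0],q0[1],50*np.radians(q0[2]+a)])
        R=minimize(cost,s,method="Nelder-Mead",options=dict(initial_simplex=np.vstack([s,s+np.diag([8,8,5])])))
        if best is None or R.fun<best.fun: best=R
    return best.x[0],best.x[1],np.degrees(best.x[2]/50),-best.fun
E
python3 -c "
from wf import *
f=viewer.grab_frame('top');print(wedge(f,(355,205,395,265),(498,-278,-13.6),0))"
python3 -m pendant '[{"xyz":[-0.45,-0.45,0],"delta_rot":[0,0,0],"grip":0},{"xyz":[-0.85,-0.91,0],"delta_rot":[0,0,0],"grip":0},{"xyz":[-0.85,-0.91,0],"delta_rot":[0,0,0],"grip":0},{"xyz":[-0.85,-0.91,0],"delta_rot":[0,0,0],"grip":0}]'
python3 -m pendant '[{"xyz":[-0.45,-0.45,0],"delta_rot":[0,0,0],"grip":0},{"xyz":[-0.85,-0.91,0],"delta_rot":[0,0,0],"grip":0},{"xyz":[-0.85,-0.91,0],"delta_rot":[0,0,0],"grip":0},{"xyz":[-0.85,-0.91,0],"delta_rot":[0,0,0],"grip":0}]'
python3 -m pendant '[{"xyz":[-0.45,-0.45,0.3],"delta_rot":[0,0,0],"grip":0},{"xyz":[-0.84,-0.92,0.7],"delta_rot":[0,0,0],"grip":0},{"xyz":[-0.84,-0.92,0.9],"delta_rot":[0,0,0],"grip":0},{"xyz":[-0.84,-0.92,0.9],"delta_rot":[0,0,0],"grip":0},{"xyz":[-0.84,-0.92,0.9],"delta_rot":[0,0,0],"grip":0}]'
python3 -c "
from b import *
to(*fromb(-55,-47.6),45,-11.6)"
```

```text
(np.float64(496.5058111462523), np.float64(-275.6423346958197), np.float64(-10.926228048393481), np.float64(0.9160317460317461))
time_s: 2.65
ee_pos: [390.8, 244.3, 256.3]
tcp_rot: [0.102, 0.995, 0.0, -0.0]
wrist_force: [-0.7, 0.5, -0.1]
grip_width: -0.2
grip_force: 0.0
time_s: 3.15
ee_pos: [468.7, 117.5, 256.1]
tcp_rot: [0.102, 0.995, 0.0, -0.0]
wrist_force: [-0.1, 0.7, -1.1]
grip_width: -0.0
grip_force: 0.0
time_s: 3.78
ee_pos: [544.3, -9.3, 148.5]
tcp_rot: [0.1, 0.995, 0.0, -0.0]
wrist_force: [-0.4, 0.1, -0.5]
grip_width: -0.1
grip_force: 0.0
t 3.77 pos [544.28  -9.27 148.5 ] board [-55.38 -43.59] yaw -11.496177165368218 F [-0.37  0.07 -0.48] shift [-0.   -0.03  0.86] rotz 0.0023071741029284786
```

```bash
python3 -m pendant '[{"xyz":[0,-0.03,0.4],"delta_rot":[0,0,0],"grip":0},{"xyz":[0,-0.03,0.7],"delta_rot":[0,0,0],"grip":0},{"xyz":[0,-0.03,0.86],"delta_rot":[0,0,0],"grip":0},{"xyz":[0,-0.03,0.86],"delta_rot":[0,0,0],"grip":0},{"xyz":[0,-0.03,0.86],"delta_rot":[0,0,0],"grip":0}]'
python3 -m pendant '[{"xyz":[-0.06,0,0],"delta_rot":[0,0,0],"grip":0},{"xyz":[-0.12,0,0],"delta_rot":[0,0,0],"grip":0},{"xyz":[-0.18,0,0],"delta_rot":[0,0,0],"grip":0},{"xyz":[-0.22,0,0],"delta_rot":[0,0,0],"grip":0},{"xyz":[-0.26,0,0],"delta_rot":[0,0,0],"grip":0},{"xyz":[-0.3,0,0],"delta_rot":[0,0,0],"grip":0},{"xyz":[-0.34,0,0],"delta_rot":[0,0,0],"grip":0},{"xyz":[-0.38,0,0],"delta_rot":[0,0,0],"grip":0},{"xyz":[-0.38,0,0],"delta_rot":[0,0,0],"grip":0}]'
python3 -m pendant '[{"xyz":[-0.02,0,0],"delta_rot":[0,0,0],"grip":0},{"xyz":[-0.04,0,0],"delta_rot":[0,0,0],"grip":0},{"xyz":[-0.04,0,0],"delta_rot":[0,0,0],"grip":0}]'
python3 -c "
from b import *
to(*fromb(2,-47.6),45,-11.6)"
```

```text
time_s: 4.4
ee_pos: [545.1, -13.9, 47.0]
tcp_rot: [0.1, 0.995, 0.0, 0.001]
wrist_force: [1.2, -0.3, -0.2]
grip_width: 0.2
grip_force: 0.0
time_s: 5.52
ee_pos: [589.5, -24.3, 45.2]
tcp_rot: [0.101, 0.995, -0.0, 0.001]
wrist_force: [-0.1, -0.4, 0.9]
grip_width: 0.0
grip_force: 0.0
time_s: 5.9
ee_pos: [593.6, -25.1, 45.1]
tcp_rot: [0.101, 0.995, -0.0, 0.0]
wrist_force: [-1.6, -0.2, -0.6]
grip_width: 0.0
grip_force: 0.0
t 5.9 pos [593.59 -25.13  45.14] board [ -3.89 -49.22] yaw -11.63146554674209 F [-1.57 -0.22 -0.57] shift [-0.05  0.01  0.  ] rotz -0.0006992343720464571
```

```bash
for i in 1; do python3 -m pendant '[{"xyz":[-0.02,0,0],"delta_rot":[0,0,0],"grip":0},{"xyz":[-0.04,0,0],"delta_rot":[0,0,0],"grip":0},{"xyz":[-0.04,0,0],"delta_rot":[0,0,0],"grip":0}]'; done
python3 -c "
from b import *
f=viewer.grab_frame('top');save(f,'p1.png',(200,120,330,230),5)
f=viewer.grab_frame('scene');save(f,'s1.png',(180,160,340,260),5)"
```

```text
time_s: 6.28
ee_pos: [598.5, -26.1, 45.1]
tcp_rot: [0.101, 0.995, -0.0, 0.0]
wrist_force: [-0.9, 0.6, 0.2]
grip_width: -0.1
grip_force: 0.0
```

```bash
python3 -m pendant '[{"xyz":[-0.02,0,0],"delta_rot":[0,0,0],"grip":0},{"xyz":[-0.03,0,0],"delta_rot":[0,0,0],"grip":0},{"xyz":[-0.03,0,0],"delta_rot":[0,0,0],"grip":0}]'; python3 -c "
from b import *
to(*fromb(2,-47.6),45,-11.6)"
```

```text
time_s: 6.75
ee_pos: [599.1, -26.1, 44.3]
tcp_rot: [0.101, 0.995, 0.0, -0.002]
wrist_force: [-5.8, 1.1, 1.0]
grip_width: -0.1
grip_force: 0.0
t 6.75 pos [599.09 -26.13  44.32] board [  1.69 -49.09] yaw -11.615265155181389 F [-5.84  1.06  1.  ] shift [-0.    0.01 -0.01] rotz -0.0003392256706975319
```

```bash
python3 -m pendant '[{"xyz":[0.1,0,0],"delta_rot":[0,0,0],"grip":0},{"xyz":[0.3,0,0],"delta_rot":[0,0,0],"grip":0},{"xyz":[0.4,0,-0.4],"delta_rot":[0,0,0],"grip":0},{"xyz":[0.5,-0.4,-0.8],"delta_rot":[0,0,0],"grip":1},{"xyz":[0.7,-0.8,-0.8],"delta_rot":[0,0,0],"grip":1},{"xyz":[0.7,-0.95,-0.8],"delta_rot":[0,0,0],"grip":1},{"xyz":[0.7,-0.95,-0.8],"delta_rot":[0,0,0],"grip":1}]'
python3 -c "
from wf import *
to(457,-268.5,140,-12)
f=viewer.grab_frame('top');print(wedge(f,(355,205,395,265),(498,-278,-13.6),0))
for n in ('wedge_thin_end','wedge_thick_end'):
    for k in viewer.mark_of(f,n)[:1]: print(n,k['p'],world(f,*k['xy'],z=20))
save(f,'p2.png',(200,110,400,270),4)
P=cloud(f);m=(P[...,2]>30)&(P[...,2]<50)&(P[...,1]<-230)&(P[...,1]>-320)&(P[...,0]<600);q=P[m];print(m.sum(),q.min(0),q.max(0),q.mean(0))
c=np.cov(q[:,:2].T);w,v=np.linalg.eigh(c);print(np.degrees(np.arctan2(v[1,1],v[0,1])))
"
```

```text
time_s: 7.62
ee_pos: [496.6, -122.5, 141.3]
tcp_rot: [0.102, 0.995, -0.0, 0.001]
wrist_force: [0.9, 0.7, 0.5]
grip_width: 72.2
grip_force: 0.0
t 7.62 pos [ 496.62 -122.46  141.34] board [ -79.31 -164.05] yaw -11.764367498414275 F [0.88 0.66 0.47] shift [ 0.08 -1.26  0.01] rotz 0.005236277813016107
(np.float64(498.0), np.float64(-278.0), np.float64(-18.6), np.float64(0.0))Traceback (most recent call last):
  File "<string>", line 8, in <module>
    P=cloud(f);m=(P[...,2]>30)&(P[...,2]<50)&(P[...,1]<-230)&(P[...,1]>-320)&(P[...,0]<600);q=P[m];print(m.sum(),q.min(0),q.max(0),q.mean(0))
                                                                                                                 ~~~~~^^^
    return umr_minimum(a, axis, None, out, keepdims, initial, where)
ValueError: zero-size array to reduction operation minimum which has no identity
```

View pics/p2.png

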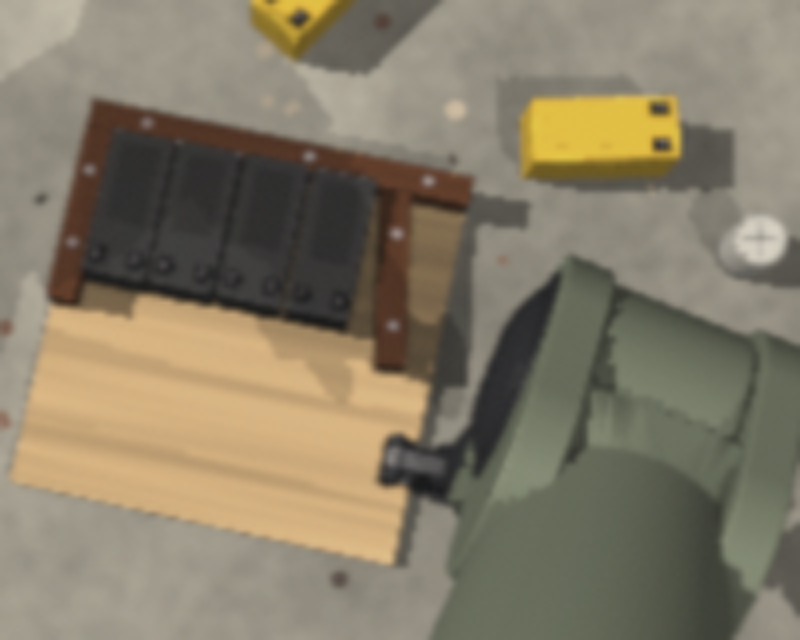

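Battery4, around crop (330,250), is now in line with the row. The arm hides the wedge from above, so I'll fit its pose from the scene camera.

```bash
python3 -c "
from wf import *
f=viewer.grab_frame('scene')
for d in (90,110,130):
  import wf
  print(wedge(f,(130,205,170,255),(497,-277,-12),0)); break
for n in ('wedge','wedge_thin_end','wedge_thick_end'):
    for k in viewer.mark_of(f,n)[:2]: print(n,k['p'],world(f,*k['xy'],z=0 if n=='wedge' else 20))
save(f,'p3.png',(120,190,200,270),7)
P=cloud(f);m=(P[...,2]>36)&(P[...,2]<50)&(P[...,1]<-230)&(P[...,1]>-320)&(P[...,0]<580)&(P[...,0]>420);q=P[m];print(m.sum(),q.min(0),q.max(0),q.mean(0))
c=np.cov(q[:,:2].T);w,v=np.linalg.eigh(c);print(np.degrees(np.arctan2(v[1,1],v[0,1])))
"
```

```text
(np.float64(495.0657476663422), np.float64(-275.4215339945326), np.float64(-11.917503031790153), np.float64(0.879825012866701))
wedge 0.68 [ 493.79 -273.51    0.  ]
wedge_thin_end 0.56 [ 557.75 -294.23   20.  ]
wedge_thick_end 0.7 [ 430.44 -260.62   20.  ]
220 [ 441.37 -290.99   36.45] [ 550.52 -252.64   44.91] [ 492.36 -275.58   40.92]
169.84020148087848
```

View pics/p3.png

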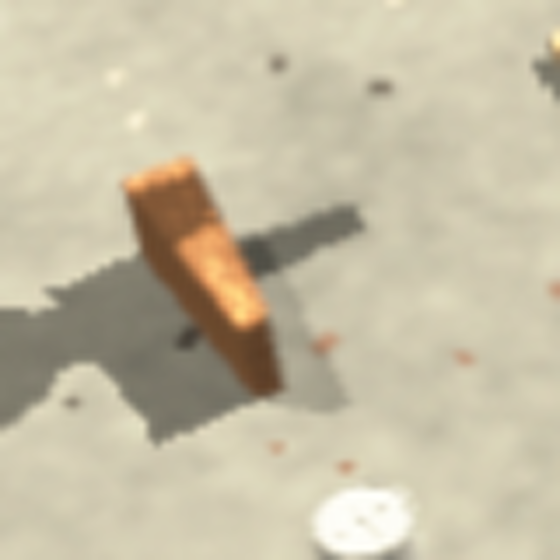

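The crop shows the wedge lying free, thick end at (160,180) and thin end at (260,390). Both cameras agree on about (495.5,-275.5) with a yaw of -11.5°.

```bash
python3 -m pendant '[{"xyz":[0.04,-0.5,0],"delta_rot":[0,0,0],"grip":1},{"xyz":[0.08,-1,0],"delta_rot":[0,0,0],"grip":1},{"xyz":[0.08,-1,0],"delta_rot":[0,0,0],"grip":1},{"xyz":[0.08,-1,0],"delta_rot":[0,0,0],"grip":1}]'; python3 -c "
from b import *
to(457.3,-267.7,31,-11.5)"
```

```text
time_s: 8.48
ee_pos: [462.6, -236.6, 140.8]
tcp_rot: [0.101, 0.995, 0.0, -0.0]
wrist_force: [0.1, 0.6, -0.6]
grip_width: 85.5
grip_force: 0.0
t 8.47 pos [ 462.58 -236.57  140.78] board [ -89.71 -282.68] yaw -11.637786609652247 F [ 0.1   0.61 -0.58] shift [-0.01 -0.26  0.91] rotz -0.0030619246589388242
```

```bash
python3 -m pendant '[{"xyz":[-0.01,-0.26,0],"delta_rot":[0,0,0],"grip":1},{"xyz":[-0.01,-0.26,0.3],"delta_rot":[0,0,0],"grip":1},{"xyz":[-0.01,-0.26,0.6],"delta_rot":[0,0,0],"grip":1},{"xyz":[-0.01,-0.26,0.91],"delta_rot":[0,0,0],"grip":1},{"xyz":[-0.01,-0.26,0.91],"delta_rot":[0,0,0],"grip":1},{"xyz":[-0.01,-0.26,0.91],"delta_rot":[0,0,0],"grip":1}]'
python3 -m pendant '[{"xyz":[0,0,0],"delta_rot":[0,0,0],"grip":0},{"xyz":[0,0,0],"delta_rot":[0,0,0],"grip":0},{"xyz":[0,0,0],"delta_rot":[0,0,0],"grip":0},{"xyz":[0,0,0],"delta_rot":[0,0,0],"grip":0},{"xyz":[0,0,0],"delta_rot":[0,0,0],"grip":0},{"xyz":[0,0,0],"delta_rot":[0,0,0],"grip":0},{"xyz":[0,0,0],"delta_rot":[0,0,0],"grip":0},{"xyz":[0,0,0],"delta_rot":[0,0,0],"grip":0}]' 50
```

```text
time_s: 9.22
ee_pos: [458.4, -267.3, 32.8]
tcp_rot: [0.1, 0.995, -0.0, 0.0]
wrist_force: [0.2, -0.5, -0.2]
grip_width: 85.3
grip_force: 0.0
time_s: 10.22
ee_pos: [457.9, -268.1, 32.7]
tcp_rot: [0.101, 0.995, -0.0, 0.0]
wrist_force: [-0.6, 1.5, 5.1]
grip_width: 27.9
grip_force: 48.9
```

```bash
python3 -m pendant '[{"xyz":[0,0,-0.2],"delta_rot":[0,0,0],"grip":0},{"xyz":[0,0,-0.5],"delta_rot":[0,0,0],"grip":0},{"xyz":[0,0,-0.75],"delta_rot":[0,0,0],"grip":0},{"xyz":[0.35,0.3,-0.75],"delta_rot":[0,0,0],"grip":0},{"xyz":[0.35,0.7,-0.75],"delta_rot":[0,0,0],"grip":0},{"xyz":[0.35,0.9,-0.75],"delta_rot":[0,0,0],"grip":0},{"xyz":[0.35,0.9,-0.75],"delta_rot":[0,0,0],"grip":0}]'; python3 -c "
from b import *
s,p,R=here();print(p,tob(p),s['grip_width'],s['wrist_torque'],s['wrist_force'])
f=viewer.grab_frame('scene');save(f,'p4.png',(140,130,300,250),4)
P=cloud(f);np.save('P2.npy',P)
for n in ('wedge','wedge_thin_end','wedge_thick_end'):
    for k in viewer.mark_of(f,n)[:2]: print(n,k['p'],k['xy'],world(f,*k['xy'],z=110))
"
```

```text
time_s: 11.1
ee_pos: [438.0, -152.3, 122.0]
tcp_rot: [0.1, 0.995, 0.0, -0.0]
wrist_force: [0.0, -0.5, -0.9]
grip_width: 27.8
grip_force: 49.3
[ 437.97 -152.33  122.01] [-130.76 -205.11] 27.846007186083924 [-0.    0.03  0.04] [ 0.01 -0.5  -0.88]
wedge 0.86 [176.4, 189.3] [ 500.55 -175.84  110.  ]
wedge_thin_end 0.58 [187.4, 195.4] [ 544.52 -170.38  110.  ]
wedge_thick_end 0.89 [168.2, 172.0] [ 412.28 -143.87  110.  ]
wedge_thick_end 0.24 [226.4, 209.5] [ 663.36 -133.79  110.  ]
```

View pics/p4.png

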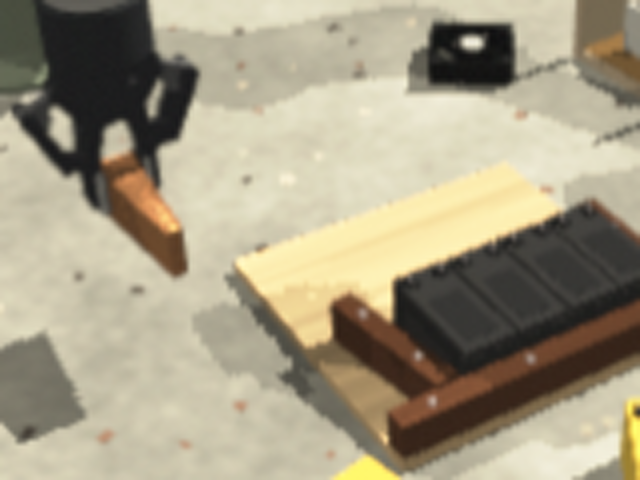

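Wedge held straight. Next I move it in front of the gap, turned by 4.8°.

```bash
python3 -m pendant '[{"xyz":[-0.05,0.4,0],"delta_rot":[0,0,-0.05],"grip":0},{"xyz":[-0.1,0.8,0],"delta_rot":[0,0,-0.107],"grip":0},{"xyz":[-0.1,0.97,0],"delta_rot":[0,0,-0.107],"grip":0},{"xyz":[-0.1,0.97,0.3],"delta_rot":[0,0,-0.107],"grip":0},{"xyz":[-0.1,0.97,0.57],"delta_rot":[0,0,-0.107],"grip":0},{"xyz":[-0.1,0.97,0.57],"delta_rot":[0,0,-0.107],"grip":0},{"xyz":[-0.1,0.97,0.57],"delta_rot":[0,0,-0.107],"grip":0}]'; python3 -c "
from wf import *
to(*fromb(-119,-88.6),46,-6.8)
f=viewer.grab_frame('top');save(f,'p5.png',(240,120,340,245),4.8)
s,p,R=here();c=p[:2]-41*R[:2,0]
for n in ('wedge_thin_end',):
    for k in viewer.mark_of(f,n)[:2]: print(n,k['p'],k['xy'],tob(world(f,*k['xy'],z=p[2]-12.7)))
for n in ('batten_front','row_place4','gap_mouth'):
    for k in viewer.mark_of(f,n)[:1]: print(n,k['p'],k['xy'],tob(world(f,*k['xy'],z=12)))
"
```

```text
time_s: 12.18
ee_pos: [474.0, -42.7, 54.1]
tcp_rot: [0.06, 0.998, -0.0, 0.0]
wrist_force: [0.2, -0.5, -0.6]
grip_width: 28.2
grip_force: 49.5
t 12.18 pos [473.97 -42.74  54.14] board [-117.53  -90.52] yaw -6.876155106063309 F [ 0.23 -0.48 -0.56] shift [0.01 0.02 0.07] rotz -0.0016923356902957603
wedge_thin_end 0.69 [287.0, 193.0] [ 11.32 -67.92]
batten_front 0.79 [297.6, 203.4] [  -5.56 -101.7 ]
row_place4 0.42 [155.4, 288.8] [-303.06  218.36]
gap_mouth 0.94 [286.4, 191.1] [ 20.92 -65.96]
```

View pics/p5.png

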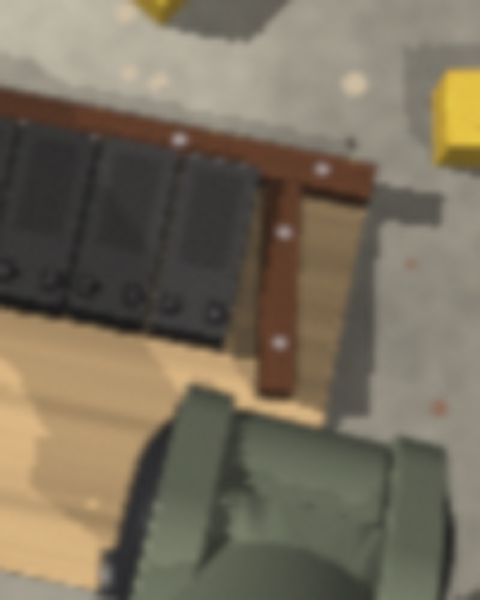

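From above, the gap lies between battery4's right edge at crop (225,348) and the batten's front left corner at (262,392). The arm hides the wedge tip, so I'll use the scene camera for that.

```bash
python3 -m pendant '[{"xyz":[0,0.01,0.06],"delta_rot":[0,0,0],"grip":0},{"xyz":[-0.08,0.015,0.06],"delta_rot":[0,0,0],"grip":0},{"xyz":[-0.08,0.015,0.06],"delta_rot":[0,0,0],"grip":0}]'; python3 -c "
from wf import *
to(*fromb(-81,-85.4),46,-6.8)
f=viewer.grab_frame('top')
for a,b,z in((225,335,64),(257,180,64),(262,392,48),(275,185,48)): print(tob(world(f,240+a/4.8,120+b/4.8,z=z)))
f=viewer.grab_frame('scene');save(f,'p6.png',(190,170,290,245),7)
s,p,R=here();tip=p-94.5*R[:,0];print('tip by arm',tob(tip))
for n in ('wedge_thin_end','gap_mouth','batten_front'):
    for k in viewer.mark_of(f,n)[:2]: print(n,k['p'],k['xy'],tob(world(f,*k['xy'],z=p[2]-12.7 if n[0]=='w' else 12)))
"
```

```text
time_s: 12.8
ee_pos: [484.4, -41.5, 46.3]
tcp_rot: [0.059, 0.998, -0.0, 0.001]
wrist_force: [-0.8, 0.5, -1.1]
grip_width: 27.7
grip_force: 49.5
t 12.8 pos [484.45 -41.54  46.34] board [-107.51  -87.24] yaw -6.800912182321288 F [-0.84  0.46 -1.06] shift [-0.22 -0.    0.  ] rotz -2.0270718250851397e-05
[ 15.78 -65.51]
[102.3  -65.79]
[ -7.92 -91.42]
[105.54 -76.27]
tip by arm [-14.38 -79.4 ]
wedge_thin_end 0.77 [228.5, 203.6] [-14.56 -81.28]
gap_mouth 0.65 [235.2, 214.5] [ 16.83 -77.59]
batten_front 0.91 [224.7, 212.2] [ -9.06 -98.48]
batten_front 0.53 [232.8, 214.9] [ 14.53 -84.44]
```

View pics/p6.png

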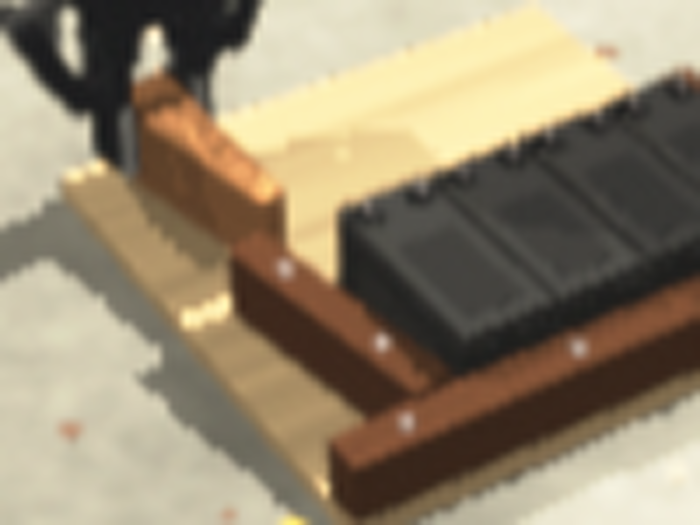

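The wedge tip, around crop (280,215), stands just in front of the batten and in line with the gap. Its y fits the mid-gap to within 1 mm. Inserting.

```bash
python3 -m pendant '[{"xyz":[-0.06,0,0],"delta_rot":[0,0,0],"grip":0},{"xyz":[-0.12,0,0],"delta_rot":[0,0,0],"grip":0},{"xyz":[-0.18,0,0],"delta_rot":[0,0,0],"grip":0},{"xyz":[-0.24,0,0],"delta_rot":[0,0,0],"grip":0},{"xyz":[-0.24,0,0],"delta_rot":[0,0,0],"grip":0}]'; python3 -m pendant '[{"xyz":[-0.05,0,0],"delta_rot":[0,0,0],"grip":0},{"xyz":[-0.1,0,0],"delta_rot":[0,0,0],"grip":0},{"xyz":[-0.15,0,0.005],"delta_rot":[0,0,0],"grip":0},{"xyz":[-0.15,0,0.005],"delta_rot":[0,0,0],"grip":0}]';python3 -m pendant '[{"xyz":[-0.04,0,0],"delta_rot":[0,0,0],"grip":0},{"xyz":[-0.08,0,0],"delta_rot":[0,0,0],"grip":0},{"xyz":[-0.12,0,0.005],"delta_rot":[0,0,0],"grip":0},{"xyz":[-0.12,0,0.005],"delta_rot":[0,0,0],"grip":0}]'; python3 -c "
from b import *
s,p,R=here();print(p,'tip',tob(p-94.5*R[:,0]),s['wrist_force'],s['wrist_torque'],s['grip_width'])
f=viewer.grab_frame('scene');save(f,'p7.png',(190,170,290,245),7)"
```

```text
time_s: 13.68
ee_pos: [512.6, -45.0, 46.3]
tcp_rot: [0.059, 0.998, -0.0, 0.0]
wrist_force: [-0.4, 0.8, -1.0]
grip_width: 28.2
grip_force: 49.5
time_s: 14.18
ee_pos: [530.3, -47.1, 45.7]
tcp_rot: [0.059, 0.998, -0.0, 0.0]
wrist_force: [-2.2, -0.4, -1.6]
grip_width: 28.1
grip_force: 49.5
time_s: 14.68
ee_pos: [544.4, -48.7, 45.1]
tcp_rot: [0.059, 0.998, -0.0, 0.0]
wrist_force: [0.8, -0.1, -0.6]
grip_width: 28.2
grip_force: 49.5
[544.41 -48.74  45.07] tip [ 46.85 -74.35] [ 0.8  -0.1  -0.57] [-0.02  0.02 -0.01] 28.15805542137583
```

View pics/p7.png

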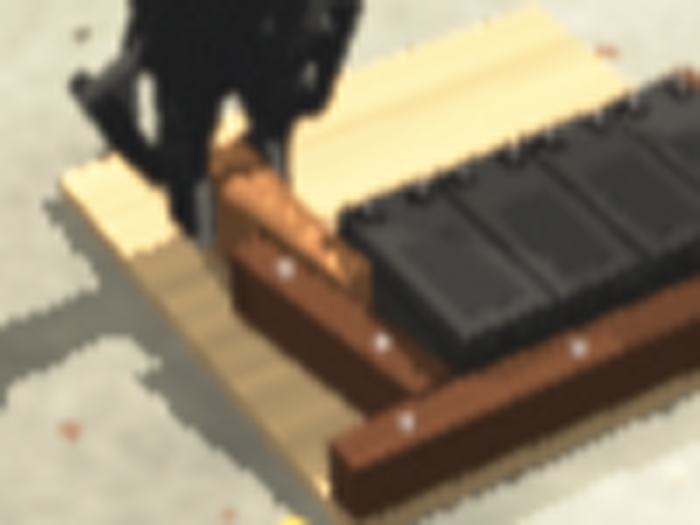

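The wedge is in the gap, with its tip about 47 mm in. I advance a little more, release, back out and close the fingers.

```bash
python3 -m pendant '[{"xyz":[-0.03,0,0],"delta_rot":[0,0,0],"grip":0},{"xyz":[-0.06,0,0],"delta_rot":[0,0,0],"grip":0},{"xyz":[-0.06,0,0],"delta_rot":[0,0,0],"grip":0}]'; python3 -m pendant '[{"xyz":[0,0,0],"delta_rot":[0,0,0],"grip":1},{"xyz":[0,0,0],"delta_rot":[0,0,0],"grip":1},{"xyz":[0,0,0],"delta_rot":[0,0,0],"grip":1},{"xyz":[0,0,0],"delta_rot":[0,0,0],"grip":1},{"xyz":[0.2,0,0],"delta_rot":[0,0,0],"grip":1},{"xyz":[0.4,0,0],"delta_rot":[0,0,0],"grip":1},{"xyz":[0.4,0,0],"delta_rot":[0,0,0],"grip":0},{"xyz":[0.4,0,0],"delta_rot":[0,0,0],"grip":0},{"xyz":[0.4,0,0],"delta_rot":[0,0,0],"grip":0},{"xyz":[0.4,0,0],"delta_rot":[0,0,0],"grip":0},{"xyz":[0.4,0,0],"delta_rot":[0,0,0],"grip":0},{"xyz":[0.4,0,0],"delta_rot":[0,0,0],"grip":0}]';  python3 -c "
from b import *
s,p,R=here();print(p,'pad front',tob(p-11*R[:,0]),s['wrist_force'],s['grip_width'])"
```

```text
time_s: 15.1
ee_pos: [550.9, -49.0, 44.9]
tcp_rot: [0.059, 0.998, 0.0, -0.0]
wrist_force: [-1.1, 2.0, -0.3]
grip_width: 27.8
grip_force: 49.6
time_s: 16.6
ee_pos: [503.5, -43.8, 45.0]
tcp_rot: [0.059, 0.998, 0.0, -0.0]
wrist_force: [0.7, 0.0, 0.2]
grip_width: 0.2
grip_force: 0.0
[503.48 -43.8   45.03] pad front [-77.45 -84.71] [0.69 0.05 0.19] 0.1851040086210876
```

```bash
python3 -m pendant '[{"xyz":[-0.08,0.01,0],"delta_rot":[0,0,0],"grip":0},{"xyz":[-0.15,0.02,0],"delta_rot":[0,0,0],"grip":0},{"xyz":[-0.2,0.02,0],"delta_rot":[0,0,0],"grip":0},{"xyz":[-0.25,0.02,0],"delta_rot":[0,0,0],"grip":0},{"xyz":[-0.3,0.02,0],"delta_rot":[0,0,0],"grip":0},{"xyz":[-0.3,0.02,0],"delta_rot":[0,0,0],"grip":0}]'; python3 -m pendant '[{"xyz":[-0.04,0,0],"delta_rot":[0,0,0],"grip":0},{"xyz":[-0.08,0,0],"delta_rot":[0,0,0],"grip":0},{"xyz":[-0.08,0,0],"delta_rot":[0,0,0],"grip":0}]';  python3 -m pendant '[{"xyz":[-0.03,0,0],"delta_rot":[0,0,0],"grip":0},{"xyz":[-0.06,0,0],"delta_rot":[0,0,0],"grip":0},{"xyz":[-0.06,0,0],"delta_rot":[0,0,0],"grip":0}]'; python3 -c "
from b import *
s,p,R=here();print(p,'pad front',tob(p-11*R[:,0]),s['wrist_force'],s['grip_width'])"
```

```text
time_s: 17.35
ee_pos: [539.6, -45.7, 44.9]
tcp_rot: [0.059, 0.998, 0.0, -0.0]
wrist_force: [0.0, -0.2, 0.7]
grip_width: 0.3
grip_force: 0.3
time_s: 17.73
ee_pos: [548.3, -46.3, 44.8]
tcp_rot: [0.059, 0.998, 0.001, -0.001]
wrist_force: [-3.0, 2.3, -0.0]
grip_width: -0.3
grip_force: 1.9
time_s: 18.1
ee_pos: [555.2, -47.1, 44.6]
tcp_rot: [0.059, 0.998, 0.001, -0.001]
wrist_force: [-4.5, 3.0, -0.4]
grip_width: 0.0
grip_force: 2.1
[555.16 -47.07  44.61] pad front [-26.17 -77.51] [-4.48  2.96 -0.44] 0.047457920385689155
```

```bash
python3 -m pendant '[{"xyz":[-0.03,0,0],"delta_rot":[0,0,0],"grip":0},{"xyz":[-0.06,0,0],"delta_rot":[0,0,0],"grip":0},{"xyz":[-0.06,0,0],"delta_rot":[0,0,0],"grip":0}]';  python3 -m pendant '[{"xyz":[-0.02,0,0],"delta_rot":[0,0,0],"grip":0},{"xyz":[-0.04,0,0],"delta_rot":[0,0,0],"grip":0},{"xyz":[-0.04,0,0],"delta_rot":[0,0,0],"grip":0}]'; python3 -c "
from b import *
s,p,R=here();print(p,'pad front',tob(p-11*R[:,0]),s['wrist_force'],s['grip_width'])"
```

```text
time_s: 18.48
ee_pos: [561.4, -47.5, 44.5]
tcp_rot: [0.059, 0.998, 0.001, -0.002]
wrist_force: [-6.6, 4.4, 1.7]
grip_width: 0.0
grip_force: 3.3
time_s: 18.85
ee_pos: [564.9, -47.9, 44.3]
tcp_rot: [0.059, 0.998, 0.001, -0.003]
wrist_force: [-8.9, 4.3, 3.4]
grip_width: 0.2
grip_force: 4.8
[564.86 -47.85  44.28] pad front [-16.51 -76.33] [-8.85  4.34  3.4 ] 0.17346873691132053
```

```bash
python3 -m pendant '[{"xyz":[-0.02,0,0],"delta_rot":[0,0,0],"grip":0},{"xyz":[-0.04,0,0],"delta_rot":[0,0,0],"grip":0},{"xyz":[-0.04,0,0],"delta_rot":[0,0,0],"grip":0}]';  python3 -m pendant '[{"xyz":[-0.02,0,0],"delta_rot":[0,0,0],"grip":0},{"xyz":[-0.03,0,0],"delta_rot":[0,0,0],"grip":0},{"xyz":[-0.03,0,0],"delta_rot":[0,0,0],"grip":0}]'; python3 -c "
from b import *
s,p,R=here();print(p,'pad front',tob(p-11*R[:,0]),s['wrist_force'],s['grip_width'])"
```

```text
time_s: 19.23
ee_pos: [566.5, -48.2, 43.7]
tcp_rot: [0.059, 0.998, 0.001, -0.006]
wrist_force: [-15.7, 4.4, 8.4]
grip_width: 0.2
grip_force: 8.2
time_s: 19.6
ee_pos: [566.5, -48.3, 43.2]
tcp_rot: [0.059, 0.998, 0.001, -0.009]
wrist_force: [-23.5, 4.7, 14.3]
grip_width: 0.0
grip_force: 12.3
[566.52 -48.32  43.2 ] pad front [-14.78 -76.46] [-23.47   4.71  14.34] 0.028430823130420526
```

```bash
python3 -m pendant '[{"xyz":[-0.02,0,-0.01],"delta_rot":[0,0,0],"grip":0},{"xyz":[-0.03,0,-0.02],"delta_rot":[0,0,0],"grip":0},{"xyz":[-0.03,0,-0.02],"delta_rot":[0,0,0],"grip":0},{"xyz":[-0.03,0,-0.02],"delta_rot":[0,0,0],"grip":0}]'; python3 -m pendant '[{"xyz":[0.05,0,0],"delta_rot":[0,0,0],"grip":0},{"xyz":[0.1,0,0],"delta_rot":[0,0,0],"grip":0},{"xyz":[0.3,0,0],"delta_rot":[0,0,0],"grip":0},{"xyz":[0.5,0,-0.3],"delta_rot":[0,0,0],"grip":0},{"xyz":[0.9,-0.3,-0.7],"delta_rot":[0,0,0],"grip":0},{"xyz":[1,-0.7,-0.9],"delta_rot":[0,0,0],"grip":0},{"xyz":[1,-0.9,-1],"delta_rot":[0,0,0],"grip":0},{"xyz":[1,-0.9,-1],"delta_rot":[0,0,0],"grip":0}]';python3 -c "
from b import *
f=viewer.grab_frame('top');save(f,'p8.png',(200,120,325,235),5)
for n in ('wedge_thin_end','wedge_thick_end'):
    for k in viewer.mark_of(f,n)[:2]: print(n,k['p'],k['xy'],tob(world(f,*k['xy'],z=32)))
for k in viewer.mark_of(f,'battery4')[:7]: print(k['p'],tob(world(f,*k['xy'],z=12)))"
```

```text
time_s: 20.1
ee_pos: [566.6, -48.3, 43.4]
tcp_rot: [0.059, 0.998, 0.001, -0.013]
wrist_force: [-26.4, 2.5, 5.6]
grip_width: -0.2
grip_force: 13.6
time_s: 21.1
ee_pos: [450.3, -146.7, 169.9]
tcp_rot: [0.061, 0.998, -0.002, 0.003]
wrist_force: [-0.3, 0.4, 0.2]
grip_width: -0.1
grip_force: 0.0
wedge_thick_end 0.82 [285.2, 202.8] [-13.52 -68.61]
0.97 [ 174.15 -199.17]
0.95 [ 69.96 -41.57]
0.86 [245.21  -2.31]
0.75 [59.22 45.53]
0.75 [55.46  8.02]
0.61 [59.53 89.11]
```

View pics/p8.png

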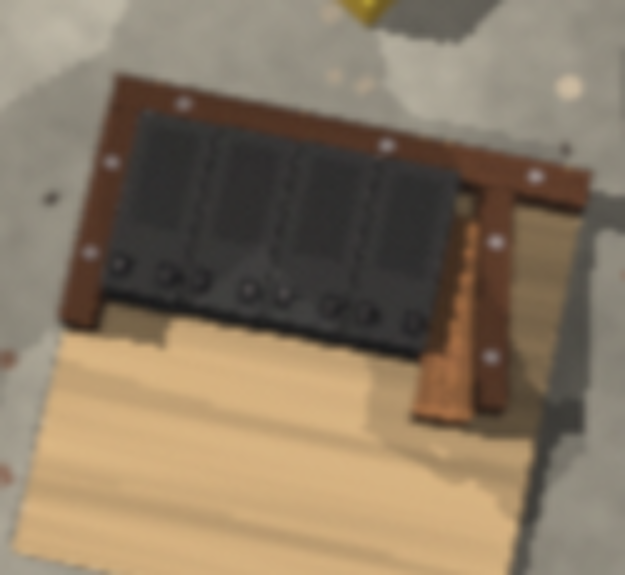

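The row is closed and in line, its front edge running from (105,295) to (420,355) with no gaps between the batteries. The wedge sits in the gap from (445,415) to (465,220), the gripper is clear, and the wedge took about 26 N without moving. Handing in.

```bash
python3 -c "
from cell import r
print(r.close_job())"
```

```text
the job is handed in; nothing more can be done
None
```

I pushed battery4 back to the rear strip and drove the wedge in until it jammed at about 26 N. In the last picture the row is closed and the wedge was holding by itself, and the job is handed in; hand-in gave no verdict.

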